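# Test the yellow pack and point it out

### The arm

A 7-joint arm with a two-finger parallel gripper is mounted at the origin on the work surface. World frame = base frame: x ahead of the robot, y to its left, z up, the work surface at z = 0. Lengths are in m, angles in rad, forces in N, time in s.
With the tool pointing down it reaches from about 0.425 to 0.875 m from the base axis. Payload 4.7 kg.
Tool frame: the origin (TCP) lies midway between the tips of the shut fingers; the grasp point (between the pads) lies 19 mm behind it (ctrl.grip_depth is the distance from the TCP to the grasp point, in m); z points along the fingers, y is the direction in which the jaws open and shut (so a half turn about z gives the same grasp; the last joint's range is limited). The gripper opens to 87 mm and grips with 3 to 60 N. Pads are 19 mm wide; open, the fingers measure 117 mm over their backs; the gripper's body (75 mm by 190 mm) begins 51 mm behind the grasp point.
Start: joints at [-1.193, 0.321, -0.07, 1.45, 0.023, 1.371, -0.057], TCP at [0.231, 0.607, 0.194] pointing down, gripper open.
Joint ranges: [-2.86, 2.86], [-0.3, 2.09], [-1.38, 1.24], [0.06, 2.45], [-1.56, 4.7], [0.09, 2.05], [-2.69, 2.69]. Speed limits (rad/s): [2.57, 2.57, 3.14, 3.14, 3.14, 3.14, 3.14].

### API

Orientations are given as a rotation vector (axis times angle).
In Python, from bench import ctrl gives the robot as it stands. The module is installed in compiled form; this text tells all that it offers.
- The arm moves only by the shell command python3 -m inch 'ROWS' [FORCE]. ROWS is JSON, a list of rows, each a list of 5 numbers: the opening, from -1 (shut) to 1 (fully open), so that 0 is half open, then the shift along the tool's x, y, z in mm, then the turn about the tool's z in rad. In form: [[fingers, tx, ty, tz, twist], ...]. A call has 1 to 5 rows; each row shifts and turns the pose as measured when the row begins, along the tool's axes as they then stand; what a row does not reach is not made up. A row lasts 1/8 s, in which the tool goes at most 62.5 mm and 10.7 degrees, less where a joint would pass 70% of its speed; a pose out of reach is approached as far as the arm can. A call is refused whole if a number of a shift passes 62.5 or a number of a turn 0.188, either way. A call with a gripper value outside its range is refused whole. The fingers move at their own pace and stop on an object; FORCE is the grip in N (left out, the last holds). Time passes only in rows, so rows that do not move let the fingers close. It gives the time, the measured TCP pose, the force and the opening at its end, in the units of the state.
- ctrl.get_state(): the state, without advancing time (a new reading comes with each control period).
- ctrl.get_image(name): name is "scene" or "top"; returns a dict with "color" (400x640x3 uint8, red, green, blue), "range_z" (400x640 float32, m along the optical axis (not along the pixel's ray), 0 where there is no reading), "K" (3x3 intrinsics, pixels), "R" (3x3) and "t" (3): a world point X has camera coordinates R X + t. Camera axes: x right, y down, z forward; pixel columns grow to the right and rows downward; lengths in m; the calibration is good to about 2 mm. A picture is of the moment at which its call begins.
- ctrl.close_job(): hands the job in, once; it reports no verdict.
The state is a dict: "time": time; "joint_positions": joint angles; "qd": joint speeds; "joint_torque": joint torques, N m; "position": TCP position; "tool_rot": TCP orientation; "ft_force": force on the tool from outside, world axes, zero at the start; "torque": the same for the moment, N m; "grip_width": opening from 0.0 (shut) to 1.0 (fully open).
Only numpy, scipy, OpenCV 4.12 (cv2) and the standard library are available. Lean on these libraries where they do the work, as an engineer would, in place of code of your own. Each camera call takes 0.05 s, during which the arm holds its last target. There are 200 camera calls.

### The job

Test the yellow battery pack: with your fingertips press the white test button at the front of the charger it sits in, all the way down, and let it come up again. Then show your workmate which pack to take: point down at the yellow pack from above, fingers shut and tips a few centimetres over the middle of its top, keep still there for two seconds, and finish still pointing at it. Touch or move none of the packs, press no other button, and leave everything else on the bench as it is.

Things in the scene. Friction and masses are not known exactly. Their poses are not given: they have to be found in the camera images.
- charger_yellow: charger holding the yellow pack: black, fixed to the bench, 200 x 110 x 45 mm (its x, y, z). Origin: centre of its underside. Its -x end is the front, an open shelf with the test button; the pack sits on top of the rear part between two low rails (57 mm above the bench). The three chargers look alike and their order on the bench changes.
- pack_yellow: battery pack with its top shell yellow on a black body, 110 x 75 x 60 mm, about 0.6 kg, loose but seated on charger_yellow (centre 35 mm behind the charger's centre, underside 45 mm above the bench). Origin: centre of its underside; x along its length, z up.
- test_yellow (a joint): travel of the test button of charger_yellow, m: 0 up, 0.006 fully down; spring button, about 5 N when fully down, returns when let go.
- test_yellow_top (a point): centre of the top of that button: a round white plunger 22 mm across in a grey housing, pressed straight down. It is on the charger's front shelf, 70 mm in front of the charger's centre and 50 mm in front of the pack's front face.
- charger_blue: charger holding the blue pack: black, fixed to the bench, 200 x 110 x 45 mm (its x, y, z). Origin: centre of its underside. Its -x end is the front, an open shelf with the test button; the pack sits on top of the rear part between two low rails (57 mm above the bench). The three chargers look alike and their order on the bench changes.
- pack_blue: battery pack with its top shell blue on a black body, 110 x 75 x 60 mm, about 0.6 kg, loose but seated on charger_blue (centre 35 mm behind the charger's centre, underside 45 mm above the bench). Origin: centre of its underside; x along its length, z up.
- test_blue (a joint): travel of the test button of charger_blue, m: 0 up, 0.006 fully down; spring button, about 5 N when fully down, returns when let go.
- test_blue_top (a point): centre of the top of that button: a round white plunger 22 mm across in a grey housing, pressed straight down. It is on the charger's front shelf, 70 mm in front of the charger's centre and 50 mm in front of the pack's front face.
- charger_orange: charger holding the orange pack: black, fixed to the bench, 200 x 110 x 45 mm (its x, y, z). Origin: centre of its underside. Its -x end is the front, an open shelf with the test button; the pack sits on top of the rear part between two low rails (57 mm above the bench). The three chargers look alike and their order on the bench changes.
- pack_orange: battery pack with its top shell orange on a black body, 110 x 75 x 60 mm, about 0.6 kg, loose but seated on charger_orange (centre 35 mm behind the charger's centre, underside 45 mm above the bench). Origin: centre of its underside; x along its length, z up.
- test_orange (a joint): travel of the test button of charger_orange, m: 0 up, 0.006 fully down; spring button, about 5 N when fully down, returns when let go.
- test_orange_top (a point): centre of the top of that button: a round white plunger 22 mm across in a grey housing, pressed straight down. It is on the charger's front shelf, 70 mm in front of the charger's centre and 50 mm in front of the pack's front face.
- pack_yellow_top (a point): centre of the top face of the yellow pack, 60 mm above its underside and 105 mm above the bench; z up.
- screwdriver: bystander: screwdriver lying in front of the chargers, along y, origin under its middle.
- wrench: bystander: wrench lying in front of the chargers, along y, origin under its middle.
- tape: bystander: yellow and black tape measure standing on the bench, 62 x 35 x 62 mm, origin under its centre.
- jar: bystander: clear jar with a green cap, 60 mm across, 85 mm tall, origin under its centre.
- torch: bystander: torch standing head up behind the chargers, 46 mm across at most, 145 mm tall, origin under its centre.
Things that resemble listed ones, but are neither listed nor needed, are in the scene too. Leave any purple or turquoise look-alike of the pack_blue alone.

How it is judged:
By the outcome, as a careful person would: the job done as asked, in the order asked, and still so for the second after the job is handed in, with the robot touching nothing.
It also fails if it takes over 35 s, if anything falls off the work surface, if the arm or the gripper's body presses on something with over 40 N, if the wrist force passes 120 N, or if a joint passes its speed limit or range.

## Working session

There is one attempt and no reset: what is moved stays moved. The work goes in short steps, Python scripts to look and compute and a shell command to move; the robot and the scene stay as the last step left them, time stands still between calls to the robot, and variables do not carry over. Pictures are saved under pics/ and viewed, about 8 in all and at most 12, crops included, and the job is handed in when it is done.

```bash
mkdir -p pics; python3 - <<'E'
from bench import ctrl
import cv2,numpy as np
s=ctrl.get_state();print(s['time'],s['position'],s['tool_rot'],s['grip_width'])
a=[]
for n in("scene","top"):
    d=ctrl.get_image(n);np.savez(f"{n}.npz",**d);cv2.imwrite(f"pics/{n}0.png",d["color"][:,:,::-1]);print(n,d["K"].tolist(),d["R"].round(3).tolist(),d["t"])
E
```

```text
0.0 [0.23109948 0.60686071 0.19293294] [-0.56815995 -3.08953842  0.00309547] 0.9994998366822521
scene [[418.58821275074536, 0.0, 319.62804034106586], [0.0, 418.58821275074536, 193.8348838925391], [0.0, 0.0, 1.0]] [[-0.519, 0.854, 0.016], [0.54, 0.342, -0.769], [-0.662, -0.391, -0.639]] [ 0.28194082 -0.19143892  1.46251345]
top [[366.0583957404371, 0.0, 316.14712020470796], [0.0, 366.0583957404371, 194.0998492804568], [0.0, 0.0, 1.0]] [[0.018, -0.999, -0.031], [-0.998, -0.016, -0.053], [0.053, 0.032, -0.998]] [0.00609426 0.48868492 1.1115136 ]
```

View pics/top0.png

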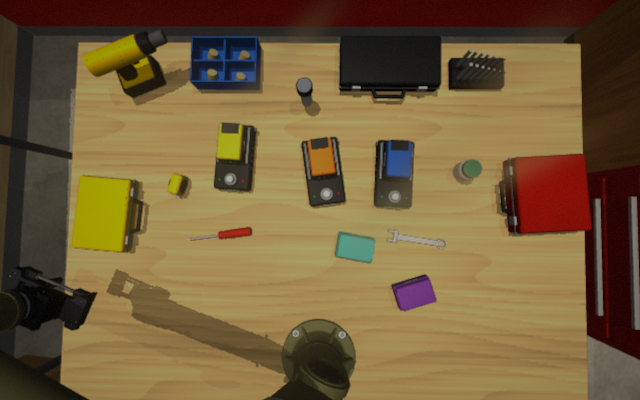

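View pics/scene0.png

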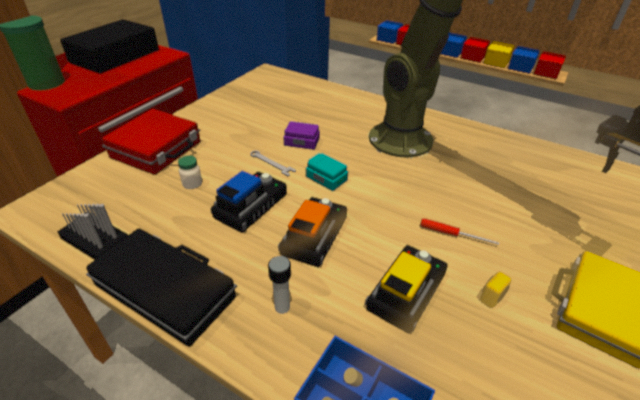

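The top view shows the yellow pack at about (230,142), with its white button at about (231,180). The orange and blue chargers are to the right. In the scene view the yellow charger is at about (407,283).

```bash
cat > m.py <<'E'
import cv2,numpy as np
def pts(d):
    K,R,t,z=d["K"],d["R"],d["t"],d["range_z"]
    v,u=np.indices(z.shape)
    c=np.stack([(u-K[0,2])/K[0,0]*z,(v-K[1,2])/K[1,1]*z,z],-1)
    return (c-t)@R
def plane(d,uv,h):
    r=np.linalg.inv(d["K"])@[*uv,1]; r=d["R"].T@r; o=-d["R"].T@d["t"]
    return o+r*(h-o[2])/r[2]
E
python3 - <<'E'
from m import *
for n,box in(("top",(205,118,262,195)),("scene",(360,235,455,325))):
    d=np.load(n+".npz");P=pts(d);im=d["color"];hsv=cv2.cvtColor(im,cv2.COLOR_RGB2HSV)
    m=np.zeros(im.shape[:2],bool);x0,y0,x1,y1=box;m[y0:y1,x0:x1]=1
    ye=m&(hsv[...,0]>22)&(hsv[...,0]<35)&(hsv[...,1]>180)&(hsv[...,2]>110)&(P[...,2]>.09)
    wh=m&(hsv[...,1]<60)&(hsv[...,2]>120)&(P[...,2]>.02)
    for k,mm in(("yel",ye),("white",wh)):
        nl,l,st,c=cv2.connectedComponentsWithStats(mm.astype(np.uint8))
        for i in range(1,nl):
            if st[i,4]>15:
                q=P[l==i];q=q[q[:,2]>0];print(n,k,st[i],c[i].round(1),np.median(q,0).round(4),q.min(0).round(3),q.max(0).round(3),plane(d,c[i],np.median(q[:,2])).round(4))
    # pack top incl black window: all points with z>.095 in box
    q=P[m&(P[...,2]>.098)&(P[...,2]<.115)]
    r=cv2.minAreaRect((q[:,:2]*1000).astype(np.float32));print(n,"packtop",r,np.median(q[:,2]))
    crop=cv2.resize(im[y0-5:y1+5,x0-10:x1+10,::-1],None,fx=5,fy=5,interpolation=cv2.INTER_CUBIC);cv2.imwrite(f"pics/c_{n}.png",crop)
E
```

```text
top yel [217 124  26  36 656] [229.  144.5] [0.6207 0.2638 0.1038] [ 0.429 -0.021  0.096] [0.681 0.3   1.136] [0.622  0.264  0.1038]
top white [225 174  10   8  51] [228.9 177.8] [0.5294 0.2714 0.0641] [0.52  0.259 0.053] [0.542 0.287 0.07 ] [0.5298 0.2722 0.0641]
top packtop ((632.1140747070312, 263.5118408203125), (69.90618896484375, 105.53791046142578), 86.19761657714844) 0.10385736195123303
scene yel [ 381  252   50   48 1074] [408.1 271.9] [0.6325 0.2699 0.1054] [0.584 0.23  0.091] [1.218 0.396 0.783] [0.6346 0.2688 0.1054]
scene white [419 251  11   8  61] [423.5 254.6] [0.5346 0.2728 0.0669] [0.52  0.258 0.057] [0.542 0.282 0.071] [0.5348 0.2723 0.0669]
scene packtop ((637.591796875, 264.77886962890625), (70.62460327148438, 106.01692199707031), 86.9903793334961) 0.10558849009932648
```

View pics/c_top.png

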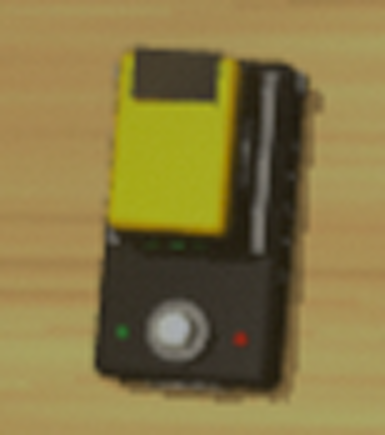

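The yellow pack's top centre is at about (0.635, 0.264, 0.105) and the button at about (0.532, 0.272, 0.068). They are about 104 mm apart, against 105 expected. Next I shut the fingers, turn about -0.29 rad and approach at the current height.

```bash
cat > g.py <<'E'
import sys,numpy as np
from bench import ctrl
from scipy.spatial.transform import Rotation as Ro
s=ctrl.get_state();R=Ro.from_rotvec(s['tool_rot']).as_matrix();p=np.array(s['position'])
T=np.array([float(a) for a in sys.argv[1:4]])
print(round(s['time'],2),p.round(4),"tool delta mm",((T-p)@R*1000).round(1),"yaw of tool y",np.degrees(np.arctan2(R[1,1],R[0,1])).round(1),"tz",R[:,2].round(3),"F",np.round(s['ft_force'],2),"g",round(s['grip_width'],3))
E
python3 -m inch '[[-1,-53,-27,0,-0.15],[-1,-53,-27,0,-0.14],[-1,-50,-34,0,0],[-1,-50,-34,0,0]]'; python3 g.py 0.532 0.272 0.12
```

```text
time: 0.6
position: [0.4103, 0.4518, 0.19]
tool_rot: [-0.078, -3.135, 0.004]
ft_force: [1.0, 0.4, -0.2]
grip_width: 0.631
0.6 [0.4103 0.4518 0.19  ] tool delta mm [-130.8 -173.3   69.8] yaw of tool y 87.1 tz [-0.005 -0.003 -1.   ] F [ 1.04  0.43 -0.24] g 0.631
```

```bash
python3 -m inch '[[-1,-37,-49,0,0],[-1,-37,-49,0,0],[-1,-30,-40,10,0],[-1,-22,-28,20,0],[-1,0,0,0,0]]'; python3 g.py 0.532 0.272 0.09
```

```text
time: 1.23
position: [0.5338, 0.2673, 0.1569]
tool_rot: [-0.096, -3.135, 0.011]
ft_force: [-0.7, -0.1, -0.5]
grip_width: 0.061
1.23 [0.5338 0.2673 0.1569] tool delta mm [ 1.7  5.1 66.9] yaw of tool y 86.5 tz [-0.006 -0.007 -1.   ] F [-0.66 -0.14 -0.53] g 0.061
```

```bash
python3 -m inch '[[-1,2,5,35,0],[-1,0,0,27,0],[-1,0,0,0,0],[-1,0,0,0,0]]'; python3 g.py 0.532 0.272 0.07
python3 - <<'E'
from bench import ctrl
import cv2,numpy as np
d=ctrl.get_image("scene");im=d["color"][210:310,350:470,::-1]
e=ctrl.get_image("top")["color"][110:210,180:300,::-1]
cv2.imwrite("pics/near.png",cv2.resize(np.vstack([im,e]),None,fx=3,fy=3,interpolation=2))
E
```

```text
time: 1.72
position: [0.5305, 0.2767, 0.0953]
tool_rot: [-0.091, -3.135, 0.005]
ft_force: [-0.6, 0.5, 0.4]
grip_width: 0.008
1.73 [0.5305 0.2767 0.0953] tool delta mm [-1.9 -4.6 25.3] yaw of tool y 86.7 tz [-0.005 -0.003 -1.   ] F [-0.64  0.5   0.41] g 0.008
```

View pics/near.png

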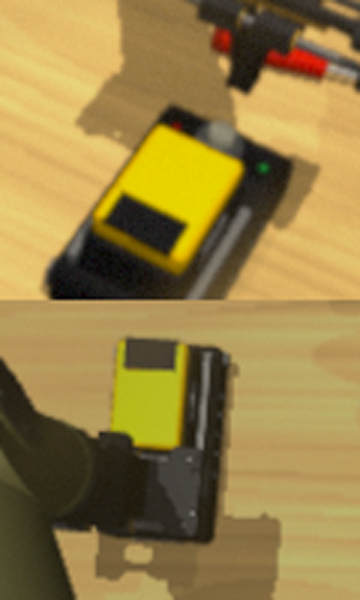

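In the top half the fingertips are at scene pixel (431,238), above and slightly behind the button. In the bottom half the gripper covers the charger front. I'll check that pixel against the projected TCP.

```bash
python3 - <<'E'
import numpy as np
d=np.load("scene.npz")
for X in([.5305,.2767,.0953],[.532,.272,.068]):
    c=d["K"]@(d["R"]@X+d["t"]);print(c[:2]/c[2])
E
python3 -m inch '[[-1,-2,-4,13,0],[-1,0,0,0,0]]'; python3 g.py 0.532 0.272 0.07
```

```text
[428.22882395 245.61053254]
[423.88341048 253.42429884]
time: 2.08
position: [0.5333, 0.2726, 0.0831]
tool_rot: [-0.091, -3.138, 0.003]
ft_force: [0.1, 0.3, -0.4]
grip_width: 0.004
2.08 [0.5333 0.2726 0.0831] tool delta mm [ 1.2 -0.6 13.1] yaw of tool y 86.7 tz [-0.002 -0.002 -1.   ] F [ 0.1   0.28 -0.38] g 0.004
```

```bash
python3 -m inch '[[-1,1,0,8,0],[-1,0,0,0,0]]'; python3 g.py 0.532 0.272 0.07
python3 - <<'E'
from bench import ctrl
import cv2,numpy as np
d=ctrl.get_image("scene");im=d["color"][210:290,380:480,::-1]
cv2.imwrite("pics/near2.png",cv2.resize(im,None,fx=6,fy=6,interpolation=2))
E
```

```text
time: 2.33
position: [0.5323, 0.2725, 0.0747]
tool_rot: [-0.092, -3.138, 0.003]
ft_force: [-0.8, -0.1, -0.1]
grip_width: 0.008
2.33 [0.5323 0.2725 0.0747] tool delta mm [ 0.3 -0.5  4.7] yaw of tool y 86.7 tz [-0.002 -0.002 -1.   ] F [-0.8  -0.1  -0.07] g 0.008
```

View pics/near2.png

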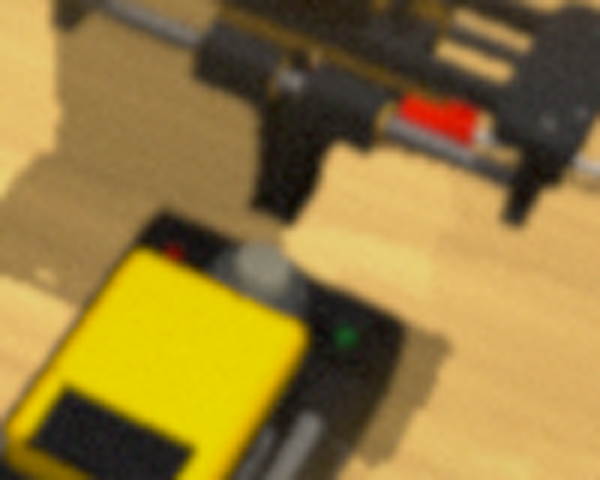

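The tip's bottom edge is at about (426,246) and the button top at (424,254), so the gap looks larger than the pose says. I'll check with depth in the same view.

```bash
python3 - <<'E'
from m import *
from bench import ctrl
d=ctrl.get_image("scene");P=pts(d)
for v in range(232,258,2):
    print(v,[(*(P[v,u]*1000).astype(int).tolist(),int(d["color"][v,u].mean())) for u in range(420,433,3)])
E
```

```text
232 [(398, 224, -1, 115), (545, 261, 143, 64), (543, 267, 144, 28), (543, 273, 147, 22), (543, 279, 151, 27)]
234 [(407, 227, 0, 115), (545, 262, 137, 56), (544, 268, 140, 23), (544, 274, 143, 27), (546, 280, 148, 21)]
236 [(414, 229, 0, 112), (545, 263, 131, 51), (542, 268, 132, 19), (541, 274, 134, 22), (546, 281, 142, 17)]
238 [(421, 232, 0, 111), (545, 264, 125, 53), (544, 270, 128, 18), (544, 276, 131, 25), (544, 282, 135, 32)]
240 [(430, 235, 3, 111), (545, 265, 119, 43), (543, 271, 122, 26), (544, 277, 125, 18), (529, 281, 115, 54)]
242 [(436, 238, 2, 109), (545, 266, 114, 25), (542, 272, 115, 25), (544, 278, 120, 15), (420, 264, 2, 106)]
244 [(441, 240, 0, 105), (542, 266, 105, 41), (543, 273, 110, 24), (545, 280, 116, 25), (426, 266, 2, 153)]
246 [(449, 242, 1, 113), (445, 249, 2, 99), (544, 274, 105, 61), (544, 280, 109, 85), (433, 269, 1, 173)]
248 [(456, 245, 2, 112), (450, 251, 0, 117), (444, 257, -1, 123), (442, 264, 0, 165), (440, 271, 2, 180)]
250 [(503, 255, 43, 92), (522, 266, 67, 119), (452, 260, 0, 123), (449, 267, 0, 179), (446, 273, 1, 183)]
252 [(532, 262, 67, 114), (527, 268, 66, 124), (522, 274, 65, 131), (459, 270, 3, 173), (451, 275, 0, 181)]
254 [(536, 264, 66, 120), (536, 271, 69, 128), (532, 276, 69, 128), (519, 281, 59, 119), (457, 278, 0, 175)]
256 [(541, 266, 65, 98), (539, 272, 67, 126), (538, 279, 69, 123), (523, 283, 58, 72), (510, 287, 47, 100)]
```

Depth puts the tip's bottom near z=0.10, against a reported TCP z of 0.075. The x and y values agree, so I'll go down in small steps and let the force show contact.

```bash
for i in 1; do python3 -m inch '[[-1,0,0,4,0],[-1,0,0,0,0]]'; python3 -m inch '[[-1,0,0,4,0],[-1,0,0,0,0]]';python3 -m inch '[[-1,0,0,3,0],[-1,0,0,0,0]]'; done | grep -E "time|pos|for"
python3 - <<'E'
from m import *
from bench import ctrl
d=ctrl.get_image("scene");P=pts(d)
for v in range(240,260,2):
    print(v,[(*(P[v,u]*1000).astype(int).tolist(),int(d["color"][v,u].mean())) for u in range(420,433,3)])
E
```

```text
time: 2.68
position: [0.5333, 0.2731, 0.0717]
ft_force: [0.6, -0.1, -0.3]
time: 2.92
position: [0.5333, 0.2731, 0.0674]
ft_force: [0.2, -0.2, 0.4]
time: 3.18
position: [0.5333, 0.2732, 0.0642]
ft_force: [-0.5, -0.3, -0.1]
240 [(427, 235, 0, 110), (544, 265, 119, 29), (542, 271, 121, 21), (546, 277, 127, 20), (544, 283, 129, 55)]
242 [(434, 237, 0, 108), (545, 266, 114, 24), (544, 272, 116, 18), (543, 278, 119, 20), (527, 282, 107, 78)]
244 [(439, 239, -1, 101), (542, 266, 105, 18), (543, 273, 109, 21), (545, 280, 116, 21), (425, 266, 0, 116)]
246 [(448, 242, 0, 94), (543, 268, 101, 21), (544, 274, 106, 25), (545, 281, 109, 17), (431, 268, 0, 155)]
248 [(452, 244, -1, 97), (545, 269, 97, 47), (543, 275, 98, 23), (542, 281, 101, 80), (437, 271, 0, 177)]
250 [(505, 256, 45, 94), (521, 266, 66, 110), (546, 277, 96, 65), (450, 267, 1, 149), (445, 273, 1, 181)]
252 [(1218, 396, 783, 112), (527, 268, 66, 127), (526, 274, 68, 122), (457, 269, 2, 172), (451, 276, 0, 181)]
254 [(538, 265, 68, 115), (535, 271, 68, 128), (529, 276, 66, 128), (517, 281, 57, 118), (455, 277, -1, 175)]
256 [(542, 266, 66, 98), (540, 273, 67, 127), (538, 279, 69, 123), (522, 282, 56, 72), (507, 287, 45, 103)]
258 [(540, 267, 57, 91), (538, 273, 60, 103), (534, 279, 59, 98), (528, 285, 56, 67), (512, 289, 43, 29)]
```

```bash
python3 -m inch '[[-1,0,0,10,0],[-1,0,0,0,0]]' | grep -E "pos|for"
python3 - <<'E'
from m import *
from bench import ctrl
for n in("scene","top"):
    d=ctrl.get_image(n);P=pts(d).reshape(-1,3)
    q=P[(P[:,2]>.075)&(P[:,2]<.3)&(abs(P[:,0]-.53)<.12)&(abs(P[:,1]-.27)<.13)]
    q=q[~((q[:,0]>.57)&(q[:,2]<.112))]
    for a in np.arange(.07,.24,.01):
        s=q[(q[:,2]>=a)&(q[:,2]<a+.01)]
        if len(s)>5: print(n,a.round(2),len(s),np.percentile(s[:,:2],[2,98],axis=0).round(3).tolist())
    if n=="scene": cv2.imwrite("pics/near3.png",cv2.resize(d["color"][190:290,360:480,::-1],None,fx=6,fy=6,interpolation=2))
E
```

```text
position: [0.5334, 0.2732, 0.0537]
ft_force: [-0.0, -0.1, 0.1]
scene 0.08 23 [[0.526, 0.264], [0.546, 0.282]]
scene 0.09 31 [[0.528, 0.263], [0.547, 0.282]]
scene 0.1 34 [[0.533, 0.263], [0.547, 0.282]]
scene 0.11 33 [[0.541, 0.261], [0.548, 0.283]]
scene 0.12 43 [[0.543, 0.259], [0.548, 0.285]]
scene 0.13 18 [[0.539, 0.262], [0.548, 0.283]]
scene 0.14 6 [[0.526, 0.264], [0.546, 0.268]]
scene 0.15 51 [[0.533, 0.186], [0.577, 0.358]]
scene 0.16 310 [[0.509, 0.188], [0.576, 0.355]]
scene 0.17 408 [[0.509, 0.188], [0.576, 0.355]]
scene 0.18 309 [[0.517, 0.182], [0.577, 0.365]]
scene 0.19 1147 [[0.501, 0.18], [0.575, 0.366]]
scene 0.2 186 [[0.516, 0.223], [0.56, 0.29]]
scene 0.21 123 [[0.519, 0.223], [0.558, 0.289]]
scene 0.22 127 [[0.542, 0.223], [0.558, 0.288]]
scene 0.23 16 [[0.535, 0.228], [0.559, 0.288]]
top 0.16 43 [[0.493, 0.214], [0.563, 0.296]]
top 0.17 55 [[0.492, 0.22], [0.564, 0.302]]
top 0.18 20 [[0.49, 0.176], [0.56, 0.212]]
top 0.19 447 [[0.492, 0.177], [0.56, 0.224]]
top 0.2 22 [[0.506, 0.221], [0.553, 0.232]]
top 0.21 19 [[0.508, 0.222], [0.548, 0.224]]
top 0.22 18 [[0.507, 0.221], [0.549, 0.227]]
top 0.23 30 [[0.502, 0.221], [0.547, 0.241]]
```

View pics/near3.png

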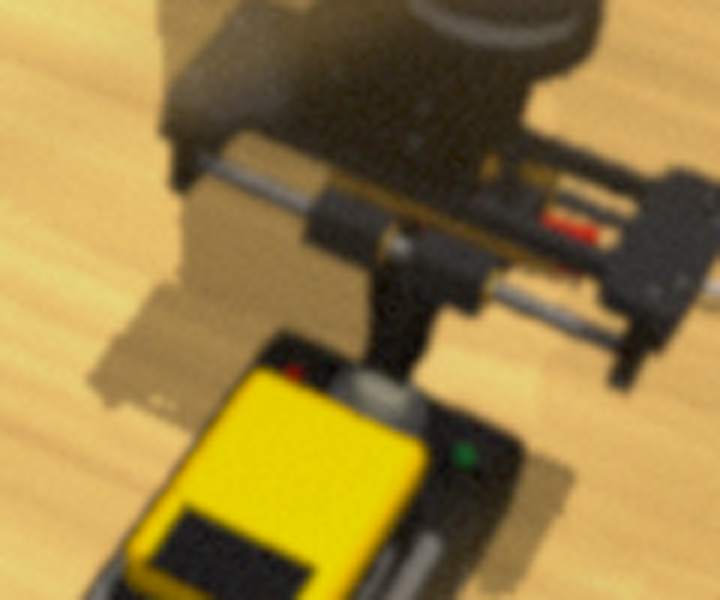

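The body's underside is at z≈0.15 and the tip at ≈0.085, so the reported z reads about 28 mm low while x and y agree. The tip hangs directly over the button at about (385,375) in the crop, roughly 16 mm above it. I'll keep going down.

```bash
f(){ grep -E "pos|for"; }
python3 -m inch '[[-1,0,0,9,0],[-1,0,0,0,0]]'|f; python3 -m inch '[[-1,0,0,3,0],[-1,0,0,0,0]]'|f;python3 -m inch '[[-1,0,0,2,0],[-1,0,0,0,0]]'|f
```

```text
position: [0.5342, 0.2736, 0.0452]
ft_force: [-0.3, 0.2, -0.7]
position: [0.5343, 0.2736, 0.042]
ft_force: [-0.1, 0.1, -0.8]
position: [0.5345, 0.2737, 0.04]
ft_force: [0.4, -0.1, 0.6]
```

```bash
f(){ grep -E "pos|for"; }
python3 -m inch '[[-1,1,0,2,0],[-1,0,0,0,0]]'|f; python3 -m inch '[[-1,0,0,2,0],[-1,0,0,0,0]]'|f;python3 -m inch '[[-1,0,0,2,0],[-1,0,0,0,0]]'|f
```

```text
position: [0.5339, 0.2739, 0.0385]
ft_force: [-2.2, -0.5, 1.9]
position: [0.534, 0.274, 0.0369]
ft_force: [-1.0, -0.9, 2.0]
position: [0.534, 0.274, 0.0352]
ft_force: [-1.4, -1.1, 4.1]
```

Contact was at about 0.040 and the spring force is building. I'll continue to the end stop.

```bash
f(){ grep -E "pos|for"; }
python3 -m inch '[[-1,0,0,2,0],[-1,0,0,0,0]]'|f;python3 -m inch '[[-1,0,0,2,0],[-1,0,0,0,0]]'|f
```

```text
position: [0.5341, 0.274, 0.0335]
ft_force: [-1.2, -0.7, 3.8]
position: [0.5341, 0.274, 0.0332]
ft_force: [-1.8, -0.8, 4.7]
```

```bash
f(){ grep -E "pos|for"; }
python3 -m inch '[[-1,0,0,4,0],[-1,0,0,0,0]]'|f;python3 -m inch '[[-1,0,0,5,0]]'|f
```

```text
position: [0.5344, 0.2742, 0.0336]
ft_force: [-2.5, -1.3, 4.6]
position: [0.5349, 0.2745, 0.0323]
ft_force: [-11.3, -6.3, 36.9]
```

The end stop is reached (hard stop, 37 N), so the button is fully down. I'll release it straight up.

```bash
python3 -m inch '[[-1,0,0,-20,0],[-1,0,0,-40,0],[-1,0,0,-30,0],[-1,0,0,0,0]]'; python3 g.py 0.636 0.265 0.122
python3 - <<'E'
from m import *
from bench import ctrl
d=ctrl.get_image("scene");P=pts(d)
q=P[251:257,420:427].reshape(-1,3);print(np.median(q,0))
E
```

```text
time: 6.45
position: [0.5349, 0.2746, 0.1237]
tool_rot: [0.092, 3.136, 0.007]
ft_force: [-0.5, -0.8, -1.1]
grip_width: 0.011
6.45 [0.5349 0.2746 0.1237] tool delta mm [-101.5   -3.7    2.1] yaw of tool y 86.6 tz [ 0.005  0.004 -1.   ] F [-0.46 -0.75 -1.09] g 0.011
[0.53291493 0.27056864 0.06753102]
```

The button top is back at z≈0.067. Next I move over the pack.

```bash
python3 -m inch '[[-1,-40,-1,0,0],[-1,-40,-1,0,0],[-1,-21,-2,0,0],[-1,0,0,0,0]]'; python3 g.py 0.635 0.265 0.110
python3 - <<'E'
from m import *
from bench import ctrl
d=ctrl.get_image("scene");P=pts(d).reshape(-1,3)
q=P[(P[:,2]>.112)&(P[:,2]<.19)&(abs(P[:,0]-.635)<.05)&(abs(P[:,1]-.265)<.03)]
print("tip low",np.percentile(q[:,2],[1,3]))
s=q[q[:,2]<.165];print(np.percentile(s,[5,50,95],axis=0).round(3))
E
```

```text
time: 7.0
position: [0.6324, 0.2631, 0.1125]
tool_rot: [-0.089, -3.132, 0.004]
ft_force: [0.1, 0.9, -0.2]
grip_width: 0.004
7.0 [0.6324 0.2631 0.1125] tool delta mm [-2.5  2.1  2.5] yaw of tool y 86.7 tz [-0.009 -0.002 -1.   ] F [ 0.08  0.9  -0.22] g 0.004
tip low [0.14244483 0.14404999]
[[0.63  0.254 0.143]
 [0.644 0.264 0.154]
 [0.645 0.272 0.164]]
```

```bash
python3 -m inch '[[-1,-3,1,3,0],[-1,0,0,0,0]]'; for i in 1 2 3 4; do python3 -m inch '[[-1,0,0,0,0],[-1,0,0,0,0],[-1,0,0,0,0],[-1,0,0,0,0],[-1,0,0,0,0]]'|grep -E "time|pos"; done
python3 - <<'E'
from m import *
from bench import ctrl
o=[]
for n in("scene","top"):
    d=ctrl.get_image(n);o.append(cv2.resize(d["color"][:,:,::-1],None,fx=.72,fy=.72,interpolation=cv2.INTER_AREA))
    P=pts(d).reshape(-1,3)
    if n=="scene":
        q=P[(P[:,2]>.114)&(P[:,2]<.165)&(abs(P[:,0]-.635)<.05)&(abs(P[:,1]-.265)<.03)];print(np.percentile(q,[2,50,98],axis=0).round(3))
    q=P[(P[:,2]>.098)&(P[:,2]<.112)&(abs(P[:,0]-.635)<.08)&(abs(P[:,1]-.265)<.06)];print(n,cv2.minAreaRect((q[:,:2]*1000).astype(np.float32)))
cv2.imwrite("pics/end.png",np.vstack(o))
E
```

```text
time: 7.3
position: [0.6318, 0.2654, 0.1076]
tool_rot: [-0.085, -3.127, 0.004]
ft_force: [-0.2, 0.5, 0.6]
grip_width: 0.011
time: 7.92
position: [0.6309, 0.2665, 0.1087]
time: 8.55
position: [0.631, 0.2663, 0.1086]
time: 9.18
position: [0.631, 0.2664, 0.1086]
time: 9.8
position: [0.631, 0.2664, 0.1086]
[[0.626 0.257 0.137]
 [0.642 0.267 0.151]
 [0.645 0.276 0.164]]
scene ((637.1400146484375, 265.0775451660156), (70.31145477294922, 105.8481216430664), 86.91871643066406)
top ((602.9779052734375, 264.6202697753906), (46.332176208496094, 68.9794692993164), 1.329782247543335)
```

View pics/end.png

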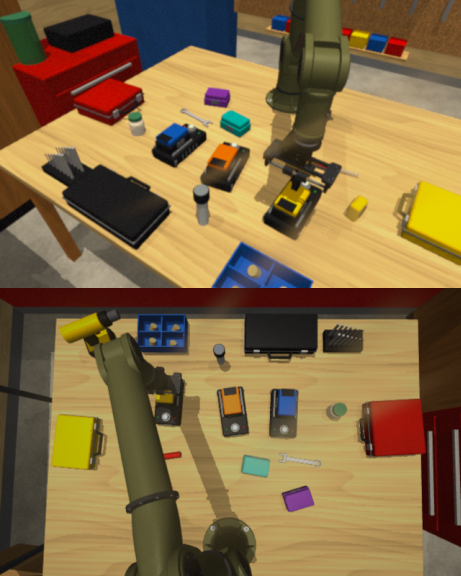

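The arm points down at the middle of the yellow pack, at (293,195) in the upper picture, and everything else is in place. I'll hold a little longer and then hand in.

```bash
for i in 1 2; do python3 -m inch '[[-1,0,0,0,0],[-1,0,0,0,0],[-1,0,0,0,0],[-1,0,0,0,0],[-1,0,0,0,0]]'|grep -E "time|pos"; done
python3 -c "from bench import ctrl;print(ctrl.close_job())"
```

```text
time: 10.52
position: [0.631, 0.2664, 0.1086]
time: 11.15
position: [0.631, 0.2664, 0.1086]
the job is handed in; nothing more can be done
None
```

I pressed the yellow charger's test button to its end stop and let it come back up. I then pointed at the yellow pack with the fingers shut, held still for about 3 s, and handed in while still pointing, at about 11 s.

- **Press:** contact came about 6 to 7 mm above the stop, and the force rose to 37 N at the end stop. That is firmer than the 5 N needed. Depth afterwards put the button top back at 67 mm, its height before the press.
- **Pointing:** the camera puts the tips about 3 cm above the pack's top and within about 6 mm of its middle. The pack measured in the same place as at the start, to about 1 mm.
- **Other items:** in the last pictures the other packs and tools looked undisturbed. I only judged this by eye.
- **Disagreement:** the reported tool height read about 28 mm lower than the camera depth and the contact height showed. I used the camera and contact values for heights. The reported x and y agreed with the camera to a few millimetres.

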